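# Ready the glaze pot and the basting brush

### The arm

A 6-joint arm with a two-finger parallel gripper is mounted at the origin on the work surface. World frame = base frame: x ahead of the robot, y to its left, z up, the work surface at z = 0. Lengths are in m, angles in rad, forces in N, time in s.
With the tool pointing down it reaches from about 0.375 to 0.9 m from the base axis. Payload 3.1 kg.
Tool frame: the origin (TCP) lies on the centre line of the jaws, within the pads' length; the fingertips stand 17 mm ahead of it and the grasp point (between the pads) lies 2 mm behind it; y points along the fingers, z is the direction in which the jaws open and shut, and the axes are right-handed (so a half turn about y gives the same grasp; the last joint's range is limited). The gripper opens to 85 mm and grips with 20 to 120 N. Pads are 22 mm wide; open, the fingers measure 114 mm over their backs; the gripper's body (76 mm by 85 mm) begins 54 mm behind the grasp point. The pads swing forward as they close: fully open they stand 13 mm farther back than shut.
Start: joints at [-1.506, 0.527, 1.433, -0, 1.181, -0.178], TCP at [0.151, -0.606, 0.248] pointing down, gripper open.
Joint ranges: [-3.08, 3.08], [-0.75, 2.2], [0.22, 2.44], [-1.43, 4.57], [0, 2.65], [-2.85, 2.85]. Speed limits (rad/s): [2.79, 2.79, 3.14, 3.14, 3.14, 3.14].

### API

Orientations are given as a unit quaternion [x, y, z, w].
In Python, from station import manip gives the robot as it stands.
- The arm moves only by the shell command python3 -m handwheel 'ROWS' [FORCE]. ROWS is JSON, one flat list of numbers, 7 for each row, row after row: the shift along the tool's x, y, z in cm, then the turn, a rotation vector about the tool's x, y, z in rad, then the finger opening in cm, from 0 to 8.54. A call has 1 to 10 rows; each row is the pose to reach, as a shift and turn from the pose commanded when the call began, along the tool's axes at that moment; what a row does not reach only later rows make up. A row lasts 1/12 s, in which the tool goes at most 41.7 mm and 7.16 degrees, less where a joint would pass 70% of its speed; a pose out of reach is approached as far as the arm can. A call with a gripper value outside its range is refused whole. The fingers move at their own pace and stop on an object; FORCE is the grip in N (left out, the last holds). Time passes only in rows, so rows that repeat a pose let the fingers close. It gives the time, the measured TCP pose, the force and the opening at its end, in the units of the state.
- manip.sense(): the state, without advancing time (a new reading comes with each control period).
- manip.snapshot(name): name is "scene" or "top" or "wrist"; returns a dict with "frame" (384x512x3 uint8, red, green, blue), "depth" (384x512 float32, m along the optical axis (not along the pixel's ray), 0 where there is no reading), "camera_matrix" (3x3 intrinsics, pixels), "rvec" (rotation vector, rad) and "tvec" (3), from world to camera coordinates, as OpenCV has them. Camera axes: x right, y down, z forward; pixel columns grow to the right and rows downward; lengths in m; the calibration is good to about 2 mm. A picture is of the moment at which its call begins.
- manip.sign_off(): hands the job in, once; it reports no verdict.
The state is a dict: "t": time; "q": joint angles; "qd": joint speeds; "tau": joint torques, N m; "tcp_pos": TCP position; "tool_rot": TCP orientation; "force": force on the tool from outside, world axes, zero at the start; "ft_torque": the same for the moment, N m; "finger_gap": opening from 0.0 (shut) to 1.0 (fully open).
Only numpy, scipy, OpenCV 4.12 (cv2) and the standard library are available. Lean on these libraries where they do the work, as an engineer would, in place of code of your own. Each camera call takes 0.05 s, during which the arm holds its last target.

### The job

At the grill station, turn the small square dip pot, now upside down, mouth up so that it stands on the green mat, and let go of it. Then draw the basting brush with the red handle up out of its holder, turn it level and finish holding it there, still, with its bristles over the mouth of the pot and about 10 cm above the rim: keep gripping it, do not put it down, and leave everything else where it is.

Things in the scene. Friction and masses are not known exactly. Their poses are not given: they have to be found in the camera images.
- pot_c (a point): Centre (half-way up) of the dip pot: white square pot, 52 x 52 mm outside, 54 mm tall, straight walls 4 mm thick, mass about 0.16 kg, open at one end, blue glaze on the inner floor. Its z axis points out of the mouth (starts pointing down), x and y are normal to its flat sides. It stands steady on its foot, its rim or any flat side; on its rim, foot or a side the centre is 26 to 27 mm above the top of the mat.
- pot: The same dip pot; origin at the centre of its foot (closed end), z towards the mouth.
- mat: Green mat, 240 x 240 x 4 mm, fixed to the table; origin at the centre of its underside, x and y along its edges.
- brush_grip (a point): Point on the red handle of the basting brush where it is best gripped, 165 mm from the bristle end and 55 mm below the handle's top. The handle is 14 x 14 mm square, 134 mm long, flat sides normal to x and y; z points along the brush from the bristles to the handle's top.
- brush_head (a point): Middle of the brush's bristles, 135 mm from brush_grip along the brush and 30 mm from the bristle end. The bristle block is stiff, 24 x 24 x 60 mm; same axes as brush_grip.
- brush: The basting brush: red handle, steel collar, pale bristles, 220 mm long, about 0.07 kg; origin at the bristle end, z towards the handle. It starts upright, bristles down, in brush_holder.
- brush_holder: Fixed holder of the brush: black square sleeve, 36 mm outside, 28 mm inside, top 76 mm above the table, inner floor at 10 mm, on a 70 x 70 mm steel foot; origin at the centre of its underside. The brush stands in it with its sides parallel to the sleeve's.
- scraper_holder: Identical fixed holder with the black-handled scraper in it; the two holders may change places.
- scraper: Scraper with a black handle, 205 mm long, upright in scraper_holder; origin at its lower end. Leave alone.
- bowl: Steel bowl, 170 mm across, 70 mm tall; origin at the centre of its foot. Leave alone.
- bottle: Amber bottle, 60 mm across, 190 mm tall; origin at its foot. Leave alone.
- jar: Glass jar with a steel lid, 70 mm across, 90 mm tall; origin at its foot. Leave alone.
- tub: Food tub with a blue lid, 138 x 108 x 75 mm; origin at its foot. Leave alone.
- shaker: Aluminium shaker, 50 mm across, 92 mm tall; origin at its foot. Leave alone.
Things that resemble listed ones, but are neither listed nor needed, are in the scene too. There is more than one size of the pot; the job needs the smaller.

How it is judged:
By the outcome, as a careful person would: the job done as asked, in the order asked, and still so for the second after the job is handed in, while the arm keeps its last pose, push and grip.
It also fails if it takes over 72 s, if anything falls off the work surface, if the arm or the gripper's body presses on something with over 40 N, if the wrist force passes 120 N, or if a joint passes its speed limit or range.

## Working session

There is one attempt and no reset: what is moved stays moved. The work goes in short steps, Python scripts to look and compute and a shell command to move; the robot and the scene stay as the last step left them, time stands still between calls to the robot, and variables do not carry over. Pictures are saved under pics/ and viewed, and the job is handed in when it is done.

```bash
ls; mkdir -p pics; cat > h.py <<'E'
import numpy as np, cv2
from scipy.spatial.transform import Rotation as R
from station import manip
def snap(n,save=None):
    s=manip.snapshot(n)
    if save: cv2.imwrite('pics/'+save,cv2.cvtColor(s['frame'],cv2.COLOR_RGB2BGR))
    return s
def pts(s):
    K=np.array(s['camera_matrix']);Rm=R.from_rotvec(np.ravel(s['rvec'])).as_matrix();t=np.ravel(s['tvec'])
    d=s['depth'];v,u=np.mgrid[0:d.shape[0],0:d.shape[1]]
    c=np.stack([(u-K[0,2])/K[0,0]*d,(v-K[1,2])/K[1,1]*d,d],-1)
    P=(c-t)@Rm; P[d==0]=np.nan
    return P
E
python3 - <<'E'
from h import *
for n in ['scene','top','wrist']:
    s=snap(n,n+'0.png'); np.savez('/tmp/'+n,P=pts(s),f=s['frame'])
    print(n,-R.from_rotvec(np.ravel(s['rvec'])).as_matrix().T@np.ravel(s['tvec']))
print(manip.sense())
E
```

```text
pics
scene [1.22114262 0.13189652 0.79090011]
top [ 0.36817647 -0.1240689   1.38689234]
wrist [ 0.22487241 -0.58867519  0.37236748]
{'t': 0.15, 'q': array([-1.50547809e+00,  5.28262624e-01,  1.43361041e+00, -1.75614461e-05,
        1.18139446e+00, -1.78558552e-01]), 'qd': array([-0.00035614, -0.00162123, -0.00495118, -0.00043477, -0.00283433,
        0.00111151]), 'tau': array([ 7.87013505e-04, -4.42743158e+01, -1.78275990e+01, -2.21077021e-04,
        5.61836001e-03,  7.51416252e-06]), 'tcp_pos': array([ 0.15087066, -0.60598114,  0.24755148]), 'tool_rot': array([-0.08598449,  0.70244731, -0.70126426,  0.08604004]), 'force': array([-0.40195047, -0.14026921, -0.03047754]), 'ft_torque': array([-0.062562  ,  0.01682774, -0.02268238]), 'finger_gap': 1.0003810640523012}
```

View pics/scene0.png

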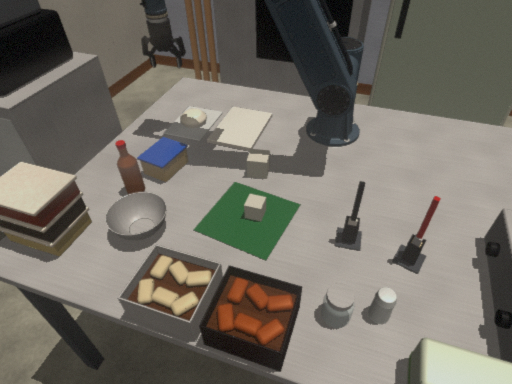

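View pics/top0.png

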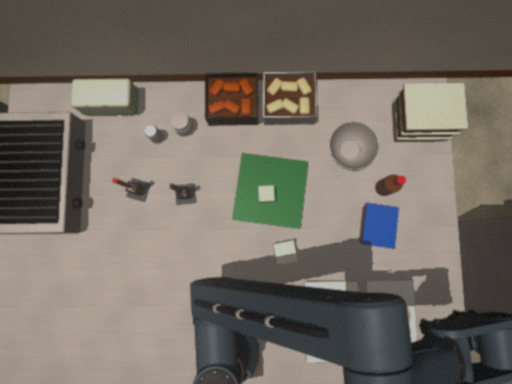

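View pics/wrist0.png

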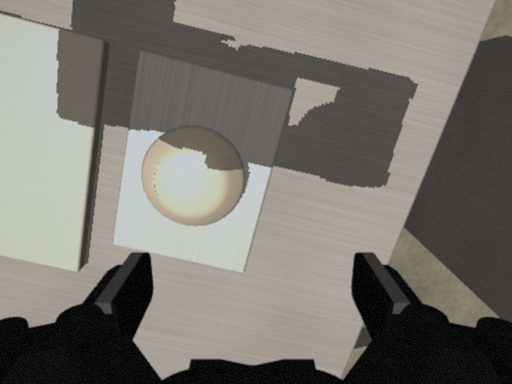

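Scene view: two white pots, at about (255,207) on the mat and (257,165) off it. In the top view they are at (266,193) and (285,249). The red-handled brush is at scene (420,235) / top (130,185); the black-handled scraper is at scene (350,215) / top (184,192). Next I'll measure the pots and holders.

```bash
python3 - <<'E'
from h import *
D=np.load('/tmp/top.npz');P=D['P'];f=D['f'].astype(int)
S=np.load('/tmp/scene.npz');PS=S['P'];fs=S['f'].astype(int)
def rect(xy):
    r=cv2.minAreaRect((xy*1000).astype(np.float32)); return np.round(r[0],1),np.round(r[1],1),round(r[2],1)
g=(f[...,1]>f[...,0]*1.4)&(f[...,1]>f[...,2]*1.3)
n,l,st,c=cv2.connectedComponentsWithStats(g.astype(np.uint8))
i=1+np.argmax(st[1:,4]); m=l==i
print('mat',rect(P[m][:,:2]),np.nanmedian(P[m][:,2]),st[i])
for u,v in [(266,193),(285,247)]:
    w=np.zeros(g.shape,bool); w[v-16:v+17,u-16:u+17]=1
    zt=np.nanmedian(P[v-2:v+3,u-2:u+3,2])
    k=w&(np.abs(P[...,2]-zt)<.012)
    print('pot',u,v,zt,rect(P[k][:,:2]),k.sum(), P[v,u])
    # in scene view
    c0=P[v,u]
    q=(np.abs(PS[...,0]-c0[0])<.06)&(np.abs(PS[...,1]-c0[1])<.06)&(PS[...,2]>zt-.008)
    print(' scene top',rect(PS[q][:,:2]),np.nanmedian(PS[q][:,2]),q.sum())
red=(fs[...,0]>120)&(fs[...,1]<60)&(fs[...,2]<60)
w=np.zeros(red.shape,bool); w[190:250,400:450]=1
p=PS[red&w];p=p[~np.isnan(p[:,0])]
for z in np.arange(.08,.26,.02):
    k=np.abs(p[:,2]-z)<.01
    if k.any(): print(round(z,2),np.median(p[k],0).round(4),k.sum())
print(p[:,2].max())
E
python3 - <<'E'
from h import *
f=cv2.imread('pics/scene0.png');t=cv2.imread('pics/top0.png')
a=cv2.resize(f[140:240,200:320],(480,400),interpolation=2)
b=cv2.resize(f[170:280,320:460],(509,400),interpolation=2)[:, :320]
c=cv2.resize(t[140:270,90:310],(800,473)) [:200]
cv2.imwrite('pics/c1.png',np.hstack([a,cv2.resize(f[170:280,330:450],(320,400))]))
E
```

```text
mat (array([ 544.4, -152.7]), array([229.6, 232.1]), 80.5) 0.0038253172827256926 [ 234  154   74   74 4053]
pot 266 193 0.05603088709140032 (array([ 526. , -138.6]), array([50.5, 51.4]), 89.6) 245 [ 0.52470502 -0.13700499  0.05491435]
 scene top (array([ 526.1, -135.6]), array([56.6, 53.1]), 2.1) 0.05773656868718437 270
pot 285 247 0.07021168666708684 (array([ 329.2, -197.1]), array([67.7, 67.3]), 10.0) 434 [ 0.34426924 -0.19665656  0.0702047 ]
 scene top (array([ 330. , -194.2]), array([70.9, 67.8]), 9.4) 0.06995665156174162 294
0.22 [0.5528 0.3136 0.2294] 8
0.24 [0.553  0.3109 0.2309] 6
0.23139964964756005
```

View pics/c1.png

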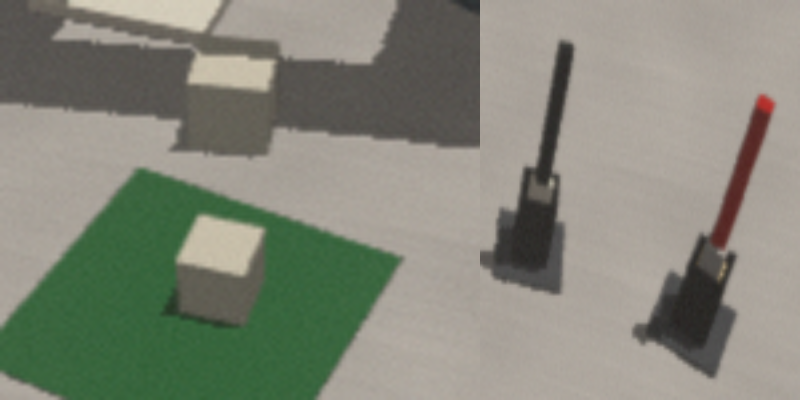

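The small pot is the one on the mat: 51 mm wide, top at z 0.056, centre about (0.526,-0.137). The one off the mat is the larger, 67 mm wide and 70 mm tall. I'll move above the small pot and look closer.

```bash
cat >> h.py <<'E'
np.set_printoptions(precision=4,suppress=True)
def axes(y,z):
    y=np.array(y,float);y/=np.linalg.norm(y);z=np.array(z,float);z-=y*(z@y);z/=np.linalg.norm(z)
    return R.from_matrix(np.stack([np.cross(y,z),y,z],1))
def go(p,Rt,base=None):
    """print shift cm / rotvec for TCP target p, rotation Rt; both signs of jaw"""
    s=manip.sense();R0=R.from_quat(s['tool_rot'])
    if base: p0,R0=base
    else: p0=s['tcp_pos']
    print('shift cm',R0.inv().apply(np.array(p)-p0)*100)
    for k in (0,np.pi): 
        rv=(R0.inv()*Rt*R.from_euler('y',k)).as_rotvec(); print('turn',rv,np.degrees(np.linalg.norm(rv)).round(1))
def st():
    s=manip.sense();print('t',round(s['t'],2),'q',s['q'],'p',s['tcp_pos'],'F',s['force'],'gap',round(s['finger_gap']*8.54,2));print(R.from_quat(s['tool_rot']).as_matrix())
E
python3 - <<'E'
from h import *
st(); go([.526,-.16,.25],axes([0,0,-1],[1,0,0]))
E
```

```text
t 0.15 q [-1.5055  0.5283  1.4336 -0.      1.1814 -0.1786] p [ 0.1509 -0.606   0.2476] F [-0.402  -0.1403 -0.0305] gap 8.54
[[-0.9704 -0.0001  0.2415]
 [-0.2415  0.0017 -0.9704]
 [-0.0003 -1.     -0.0017]]
shift cm [-47.1721  -0.1751 -34.2203]
turn [ 0.0012 -1.3269 -0.0013] 76.0
turn [0.0014 1.8147 0.0013] 104.0
```

```bash
python3 -m handwheel '[-47.2,-0.2,-34.2,0,-1.327,0,8.5, -47.2,-0.2,-34.2,0,-1.327,0,8.5, -47.2,-0.2,-34.2,0,-1.327,0,8.5, -47.2,-0.2,-34.2,0,-1.327,0,8.5, -47.2,-0.2,-34.2,0,-1.327,0,8.5, -47.2,-0.2,-34.2,0,-1.327,0,8.5, -47.2,-0.2,-34.2,0,-1.327,0,8.5, -47.2,-0.2,-34.2,0,-1.327,0,8.5, -47.2,-0.2,-34.2,0,-1.327,0,8.5, -47.2,-0.2,-34.2,0,-1.327,0,8.5]'
python3 - <<'E'
from h import *
st(); go([.526,-.16,.25],axes([0,0,-1],[1,0,0]))
E
```

```text
t: 0.98
tcp_pos: [0.4201, -0.2859, 0.2497]
tool_rot: [-0.482, 0.518, -0.517, 0.482]
force: [0.8, -0.2, -0.8]
finger_gap: 0.992
t 0.98 q [-0.8178  0.3693  1.7197  0.      1.0528 -0.7466] p [ 0.4201 -0.2859  0.2497] F [ 0.8157 -0.2229 -0.7558] gap 8.47
[[-0.0711 -0.0002  0.9975]
 [-0.9975  0.0002 -0.0711]
 [-0.0002 -1.     -0.0002]]
shift cm [-13.3154  -0.0303   9.6645]
turn [ 0.0002 -0.0712 -0.0002] 4.1
turn [0.0003 3.0704 0.0002] 175.9
```

```bash
python3 -m handwheel '[-13.3,0,9.7,0,-0.071,0,8.5, -13.3,0,9.7,0,-0.071,0,8.5, -13.3,0,9.7,0,-0.071,0,8.5, -13.3,0,9.7,0,-0.071,0,8.5, -13.3,0,9.7,0,-0.071,0,8.5, -13.3,0,9.7,0,-0.071,0,8.5, -13.3,0,9.7,0,-0.071,0,8.5]'
python3 - <<'E'
from h import *
st(); s=snap('wrist','w1.png'); np.savez('/tmp/w1',P=pts(s),f=s['frame'])
s=snap('top','t1.png'); np.savez('/tmp/t1',P=pts(s),f=s['frame'])
E
```

```text
t: 1.57
tcp_pos: [0.5258, -0.1625, 0.2494]
tool_rot: [-0.499, 0.502, -0.501, 0.498]
force: [0.1, 1.1, 0.5]
finger_gap: 0.995
t 1.57 q [-0.5025  0.4263  1.6192 -0.0007  1.0972 -0.4972] p [ 0.5258 -0.1625  0.2494] F [0.1217 1.1393 0.49  ] gap 8.5
[[-0.005  -0.0012  1.    ]
 [-1.     -0.     -0.005 ]
 [ 0.     -1.     -0.0012]]
```

View pics/w1.png

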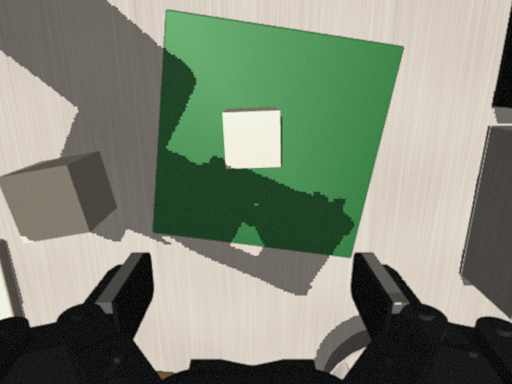

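The wrist view shows the mat, with the small pot at (252,138), closed end up. The larger pot is at (60,195). I'll refine the pot's pose by casting rays onto its top plane.

```bash
cat >> h.py <<'E'
def ray(s,uv,z):
    K=np.array(s['camera_matrix']);Rm=R.from_rotvec(np.ravel(s['rvec'])).as_matrix();t=np.ravel(s['tvec'])
    uv=np.atleast_2d(uv).astype(float);d=np.c_[(uv-[K[0,2],K[1,2]])/[K[0,0],K[1,1]],np.ones(len(uv))]@Rm
    c=-Rm.T@t; return c+d*((z-c[2])/d[:,2])[:,None]
E
python3 - <<'E'
from h import *
s=manip.snapshot('wrist');f=s['frame'].astype(int);P=pts(s)
m=(f.min(2)>190);w=np.zeros(m.shape,bool);w[95:180,205:300]=1
m=(m&w).astype(np.uint8)
c=max(cv2.findContours(m,0,1)[0],key=cv2.contourArea)[:,0]
x=ray(s,c,.058); r=cv2.minAreaRect((x[:,:2]*1000).astype(np.float32));print(r, np.nanmedian(P[m>0][:,2]))
g=(f[...,1]>f[...,0]*1.4)&(f[...,1]>f[...,2]*1.3)
c=cv2.findContours(g.astype(np.uint8),0,1)[0];c=max(c,key=cv2.contourArea)[:,0]
print(cv2.minAreaRect((ray(s,c,.004)[:,:2]*1000).astype(np.float32)))
E
```

```text
((525.2850341796875, -136.5296173095703), (51.32225799560547, 51.567779541015625), 2.0312163829803467) 0.057437371408130836
((542.6690063476562, -152.12710571289062), (237.34364318847656, 237.05548095703125), 81.67156982421875)
```

```bash
python3 - <<'E'
from h import *
yaw=R.from_euler('z',2,degrees=True);a=np.radians(50)
T=yaw.apply([0,np.sin(a),-np.cos(a)]);J=yaw.apply([1,0,0])
c=np.array([.5255,-.1365,.0312])
go(c-T*.10,axes(T,J))
E
```

```text
shift cm [ 4.9142 15.4146  0.3296]
turn [-0.0182 -0.0406  0.8725] 50.1
turn [-1.311   2.8115 -0.0274] 177.7
```

```bash
python3 -m handwheel '[4.9,10,0.3,-0.018,-0.04,0.8725,7.6, 4.9,12,0.3,-0.018,-0.04,0.8725,7.6, 4.9,15.4,0.3,-0.018,-0.04,0.8725,7.6, 4.9,15.4,0.3,-0.018,-0.04,0.8725,7.6, 4.9,15.4,0.3,-0.018,-0.04,0.8725,7.6, 4.9,15.4,0.3,-0.018,-0.04,0.8725,7.6, 4.9,15.4,0.3,-0.018,-0.04,0.8725,7.6, 4.9,15.4,0.3,-0.018,-0.04,0.8725,7.6, 4.9,15.4,0.3,-0.018,-0.04,0.8725,7.6, 4.9,15.4,0.3,-0.018,-0.04,0.8725,7.6]'
python3 - <<'E'
from h import *
st()
yaw=R.from_euler('z',2,degrees=True);a=np.radians(50)
T=yaw.apply([0,np.sin(a),-np.cos(a)]);J=yaw.apply([1,0,0])
c=np.array([.5255,-.1365,.0312])
go(c+T*.002,axes(T,J))
snap('scene','s2.png');snap('wrist','w2.png')
a,b=cv2.imread('pics/s2.png')[100:300,120:400],cv2.imread('pics/w2.png')
cv2.imwrite('pics/c2.png',np.hstack([cv2.resize(a,(420,300)),cv2.resize(b,(380,300))]))
E
```

```text
t: 2.55
tcp_pos: [0.5285, -0.2119, 0.0962]
tool_rot: [-0.254, 0.66, -0.231, 0.669]
force: [-0.2, 0.5, 0.1]
finger_gap: 0.893
t 2.55 q [-0.8341  0.924   1.4043  0.5164  1.5522 -1.0832] p [ 0.5285 -0.2119  0.0962] F [-0.1957  0.486   0.1155] gap 7.63
[[ 0.0232 -0.0267  0.9994]
 [-0.644   0.7642  0.0353]
 [-0.7647 -0.6444  0.0005]]
shift cm [ 0.1073 10.1627 -0.0407]
turn [0.     0.0007 0.0021] 0.1
turn [ 0.0034 -3.1409 -0.    ] 180.0
```

View pics/c2.png

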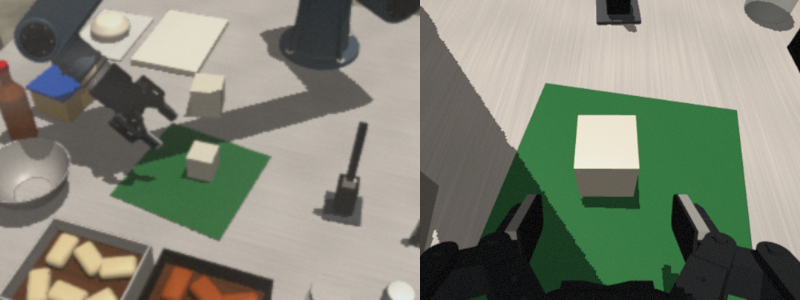

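The scene half shows the gripper tilted, with its body clear of the bowl. The wrist half shows the pot between the fingers at (606,155). I'll advance and grip.

```bash
python3 -m handwheel '[0.1,3.5,0,0,0,0,7.6, 0.1,7,0,0,0,0,7.6, 0.1,10.2,0,0,0,0,7.6, 0.1,10.2,0,0,0,0,7.6, 0.1,10.2,0,0,0,0,4.8, 0.1,10.2,0,0,0,0,4.8, 0.1,10.2,0,0,0,0,4.8, 0.1,10.2,0,0,0,0,4.8, 0.1,10.2,0,0,0,0,4.8, 0.1,10.2,0,0,0,0,4.8]' 40
python3 - <<'E'
from h import *
st()
snap('wrist','w3.png')
# world target: move to y -.2, z up .1 , tilt -40
p=manip.sense()['tcp_pos'];print(p)
yaw=R.from_euler('z',2,degrees=True);a=np.radians(-40)
T=yaw.apply([0,np.sin(a),-np.cos(a)]);J=yaw.apply([1,0,0])
go([.5255,-.19,.12],axes(T,J))
E
```

```text
t: 3.48
tcp_pos: [0.5273, -0.1354, 0.0309]
tool_rot: [-0.253, 0.659, -0.231, 0.67]
force: [0.7, -0.9, 7.3]
finger_gap: 0.605
t 3.48 q [-0.7541  0.9929  1.5253  0.5857  1.3633 -1.1401] p [ 0.5273 -0.1354  0.0309] F [ 0.6654 -0.9323  7.2857] gap 5.16
[[ 0.025  -0.0246  0.9994]
 [-0.6428  0.7652  0.0349]
 [-0.7656 -0.6433  0.0034]]
[ 0.5273 -0.1354  0.0309]
shift cm [-3.3175 -9.9107 -0.3362]
turn [-0.0037  0.0003 -1.5703] 90.0
turn [-2.2207 -2.2218  0.0052] 180.0
```

View pics/w3.png

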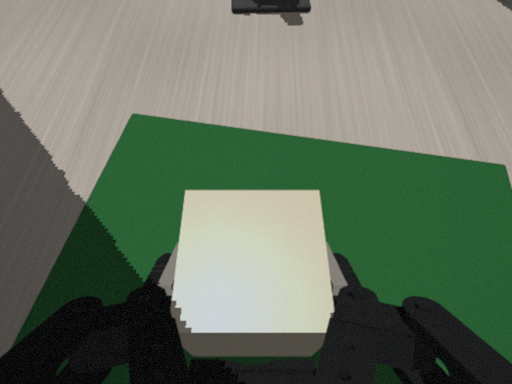

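```bash
python3 -m handwheel '[-2.3,-1.9,0,0,0,0,4.8, -5.5,-5,0,0,0,0,4.8, -5,-7,-0.1,0,0,-0.2,4.8, -3.3,-9.9,-0.3,0,0,-1.57,4.8, -3.3,-9.9,-0.3,0,0,-1.57,4.8, -3.3,-9.9,-0.3,0,0,-1.57,4.8, -3.3,-9.9,-0.3,0,0,-1.57,4.8, -3.3,-9.9,-0.3,0,0,-1.57,4.8, -3.3,-9.9,-0.3,0,0,-1.57,4.8, -3.3,-9.9,-0.3,0,0,-1.57,4.8]'
python3 - <<'E'
from h import *
st()
yaw=R.from_euler('z',2,degrees=True);a=np.radians(-40)
T=yaw.apply([0,np.sin(a),-np.cos(a)]);J=yaw.apply([1,0,0])
go([.5255,-.19,.06],axes(T,J))
E
```

```text
t: 4.37
tcp_pos: [0.5257, -0.1899, 0.1197]
tool_rot: [0.539, -0.455, 0.525, -0.476]
force: [-0.7, -0.3, -2.3]
finger_gap: 0.604
t 4.37 q [-0.4888  0.613   1.7464 -0.1735  0.7183 -0.3974] p [ 0.5257 -0.1899  0.1197] F [-0.6947 -0.3335 -2.2862] gap 5.16
[[ 0.035   0.0092  0.9993]
 [-0.9904 -0.1336  0.036 ]
 [ 0.1338 -0.991   0.0045]]
shift cm [-0.7861  5.9143 -0.0458]
turn [-0.0046 -0.0009 -0.5639] 32.3
turn [ 0.8739  3.0167 -0.0071] 180.0
```

```bash
python3 -m handwheel '[0,0,0,-0.004,0,-0.564,4.8, 0,0,0,-0.004,0,-0.564,4.8, -0.4,3,0,-0.004,0,-0.564,4.8, -0.6,4.5,0,-0.004,0,-0.564,4.8, -0.8,5.9,0,-0.004,0,-0.564,4.8, -0.8,5.9,0,-0.004,0,-0.564,4.8, -0.8,5.9,0,-0.004,0,-0.564,4.8]'
python3 - <<'E'
from h import *
st()
yaw=R.from_euler('z',2,degrees=True);a=np.radians(-40)
T=yaw.apply([0,np.sin(a),-np.cos(a)]);J=yaw.apply([1,0,0])
go([.5255,-.19,.031],axes(T,J))
snap('scene','s4.png');snap('wrist','w4.png')
a,b=cv2.imread('pics/s4.png')[100:300,120:400],cv2.imread('pics/w4.png')
cv2.imwrite('pics/c4.png',np.hstack([cv2.resize(a,(420,300)),cv2.resize(b,(380,300))]))
E
```

```text
t: 4.95
tcp_pos: [0.525, -0.188, 0.0571]
tool_rot: [0.646, -0.289, 0.634, -0.312]
force: [-1.0, -0.1, -2.0]
finger_gap: 0.604
t 4.95 q [-0.2335  0.8249  1.8473 -1.2597  0.7043  0.8262] p [ 0.525  -0.188   0.0571] F [-0.9689 -0.1357 -2.0174] gap 5.16
[[ 0.0299  0.0207  0.9993]
 [-0.7687 -0.6386  0.0362]
 [ 0.6389 -0.7693 -0.0031]]
shift cm [-1.5139  2.138   0.0482]
turn [ 0.0015  0.003  -0.0051] 0.3
turn [-0.0079 -3.1386 -0.0024] 179.8
```

View pics/c4.png

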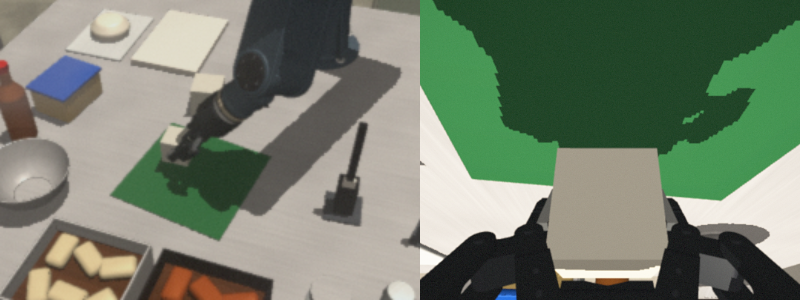

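```bash
python3 -m handwheel '[-0.9,1.1,0,0,0,0,4.8, -1.4,1.8,0,0,0,0,4.8, -1.7,2.1,0,0,0,0,4.8, -1.7,2.1,0,0,0,0,4.8]'
python3 - <<'E'
from h import *
st()
E
```

```text
t: 5.38
tcp_pos: [0.5248, -0.1894, 0.0313]
tool_rot: [0.646, -0.291, 0.633, -0.311]
force: [0.5, 0.2, -2.1]
finger_gap: 0.602
t 5.38 q [-0.2372  0.8752  1.8443 -1.3114  0.6888  0.894 ] p [ 0.5248 -0.1894  0.0313] F [ 0.5186  0.2199 -2.0752] gap 5.14
[[ 0.0282  0.0185  0.9994]
 [-0.7705 -0.6365  0.0335]
 [ 0.6368 -0.771  -0.0036]]
```

```bash
python3 -m handwheel '[-0.06,0.08,0,0,0,0,4.8, -0.1,0.15,0,0,0,0,4.8, -0.1,0.15,0,0,0,0,4.8]'
python3 - <<'E'
from h import *
st();snap('wrist','w5.png');s=snap('scene','s5.png')
E
```

```text
t: 5.63
tcp_pos: [0.5253, -0.1893, 0.0305]
tool_rot: [0.646, -0.29, 0.634, -0.312]
force: [0.1, -0.3, -2.2]
finger_gap: 0.602
t 5.63 q [-0.2364  0.8772  1.8443 -1.3165  0.6884  0.8999] p [ 0.5253 -0.1893  0.0305] F [ 0.1455 -0.2967 -2.1733] gap 5.14
[[ 0.028   0.0203  0.9994]
 [-0.7698 -0.6374  0.0345]
 [ 0.6377 -0.7703 -0.0022]]
```

```bash
python3 -m handwheel '[-0.06,0.08,0,0,0,0,4.8, -0.13,0.15,0,0,0,0,4.8, -0.13,0.15,0,0,0,0,4.8]'
python3 - <<'E'
from h import *
st();snap('wrist','w5.png');s=snap('scene','s5.png')
a,b=cv2.imread('pics/s5.png')[200:230,0:1],cv2.imread('pics/w5.png')
a=cv2.imread('pics/s5.png')[150:270,180:320]
cv2.imwrite('pics/c5.png',np.hstack([cv2.resize(a,(420,360)),cv2.resize(b,(380,360))]))
E
```

```text
t: 5.98
tcp_pos: [0.5253, -0.1891, 0.0293]
tool_rot: [0.646, -0.289, 0.634, -0.311]
force: [-1.6, 2.8, 6.0]
finger_gap: 0.603
t 5.98 q [-0.2351  0.8804  1.8443 -1.3218  0.6899  0.9062] p [ 0.5253 -0.1891  0.0293] F [-1.5734  2.7837  5.9726] gap 5.15
[[ 0.0287  0.0206  0.9994]
 [-0.7682 -0.6392  0.0353]
 [ 0.6395 -0.7687 -0.0025]]
```

View pics/c5.png

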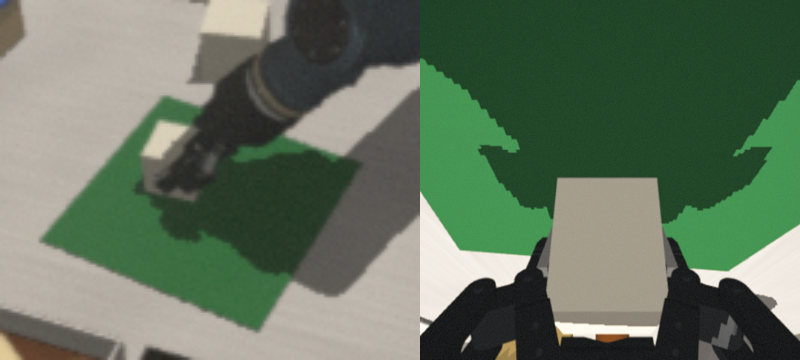

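```bash
python3 -m handwheel '[0,0,0,0,0,0,7.6, 0,0,0,0,0,0,7.6, 0,0,0,0,0,0,7.6, 0,0,0,0,0,0,7.6, 0,-3,0,0,0,0,7.6, 0,-7,0,0,0,0,7.6, 0,-11,0,0,0,0.1,7.6, 0,-13,0,0,0,0.4,7.6, 0,-13,0,0,0,0.7,7.6,0,-13,0,0,0,0.7,7.6]'
python3 - <<'E'
from h import *
st()
go([.5255,-.24,.20],axes([0,0.3,-1],[1,0.0,0]))
E
```

```text
t: 6.92
tcp_pos: [0.523, -0.1045, 0.1299]
tool_rot: [0.577, -0.412, 0.559, -0.43]
force: [-0.3, 0.0, -0.9]
finger_gap: 0.889
t 6.92 q [-0.2588  0.5911  1.8035 -0.4411  0.7132  0.0357] p [ 0.523  -0.1045  0.1299] F [-0.3351  0.0177 -0.9168] gap 7.59
[[ 0.0357  0.0055  0.9993]
 [-0.9562 -0.2904  0.0357]
 [ 0.2904 -0.9569 -0.0051]]
shift cm [15.004  -2.7759 -0.2741]
turn [0.0051 0.0362 0.5861] 33.6
turn [ 0.8974 -2.9734 -0.0078] 178.0
```

```bash
python3 -m handwheel '[4,-3.5,0,0,0.036,0.586,7.6, 8,-6,-0.1,0,0.036,0.586,7.6, 15,-2.8,-0.3,0,0.036,0.586,7.6, 15,-2.8,-0.3,0,0.036,0.586,7.6, 15,-2.8,-0.3,0,0.036,0.586,7.6, 15,-2.8,-0.3,0,0.036,0.586,7.6, 15,-2.8,-0.3,0,0.036,0.586,7.6]'
python3 - <<'E'
from h import *
st();s=snap('wrist','w6.png');f=s['frame'].astype(int)
s2=snap('top','t6.png')
a=cv2.imread('pics/t6.png')[120:290,200:350]
cv2.imwrite('pics/c6.png',np.hstack([cv2.resize(a,(320,360)),cv2.resize(cv2.imread('pics/w6.png'),(480,360))]))
E
```

```text
t: 7.5
tcp_pos: [0.5234, -0.2466, 0.198]
tool_rot: [-0.422, 0.571, -0.425, 0.562]
force: [-0.1, 0.7, -0.9]
finger_gap: 0.892
t 7.5 q [-0.7361  0.5904  1.5101  0.219   1.248  -0.8154] p [ 0.5234 -0.2466  0.198 ] F [-0.1161  0.6813 -0.8921] gap 7.62
[[-0.0128 -0.0054  0.9999]
 [-0.9591  0.283  -0.0108]
 [-0.2829 -0.9591 -0.0088]]
```

View pics/c6.png

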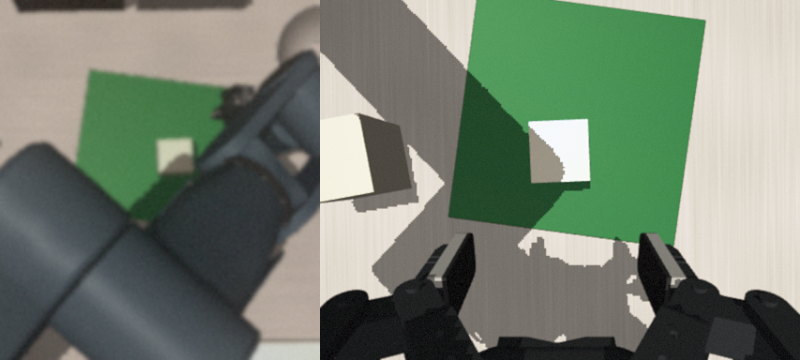

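The wrist half shows the pot lying on its side near (559,150). I'll measure it from the wrist depth.

```bash
python3 - <<'E'
from h import *
s=snap('wrist');P=pts(s)
k=(np.abs(P[...,0]-.5255)<.06)&(np.abs(P[...,1]+.19)<.06)&(P[...,2]>.049)&(P[...,2]<.065)
m=cv2.morphologyEx(k.astype(np.uint8),cv2.MORPH_OPEN,np.ones((3,3)))
c=max(cv2.findContours(m,0,1)[0],key=cv2.contourArea)[:,0]
z=np.median(P[m>0][:,2])
r=cv2.minAreaRect((ray(s,c,.056)[:,:2]*1000).astype(np.float32));print(r,z,c.min(0),c.max(0))
q=min([r[2],r[2]-90],key=abs)
yaw=R.from_euler('z',q,degrees=True);a=np.radians(50)
T=yaw.apply([0,np.sin(a),-np.cos(a)]);J=yaw.apply([1,0,0])
c=np.array([r[0][0]/1000,r[0][1]/1000,.0302])
go(c-T*.10,axes(T,J)); print(T)
E
```

```text
((524.7943115234375, -189.7980194091797), (51.83944320678711, 53.84232711791992), 1.8075922727584839) 0.05532354455767459 [224 135] [288 201]
shift cm [5.488  9.1479 0.5767]
turn [-0.0089 -0.0359  0.5841] 33.5
turn [-0.8945  2.9746 -0.0136] 178.0
[-0.0242  0.7657 -0.6428]
```

```bash
python3 -m handwheel '[5.5,5,0.6,-0.009,-0.036,0.584,7.6, 5.5,7,0.6,-0.009,-0.036,0.584,7.6, 5.5,9.1,0.6,-0.009,-0.036,0.584,7.6, 5.5,9.1,0.6,-0.009,-0.036,0.584,7.6, 5.5,9.1,0.6,-0.009,-0.036,0.584,7.6, 5.5,9.1,0.6,-0.009,-0.036,0.584,7.6, 5.5,9.1,0.6,-0.009,-0.036,0.584,7.6]'
python3 - <<'E'
from h import *
st()
yaw=R.from_euler('z',1.8,degrees=True);a=np.radians(50)
T=yaw.apply([0,np.sin(a),-np.cos(a)]);J=yaw.apply([1,0,0])
c=np.array([.5248,-.1898,.0305])
go(c+T*.002,axes(T,J))
E
```

```text
t: 8.23
tcp_pos: [0.5287, -0.2662, 0.0946]
tool_rot: [-0.253, 0.66, -0.231, 0.668]
force: [0.1, 0.6, 0.4]
finger_gap: 0.889
t 8.23 q [-0.8856  0.9589  1.3018  0.4838  1.6304 -1.0828] p [ 0.5287 -0.2662  0.0946] F [0.0847 0.5922 0.4188] gap 7.59
[[ 0.0214 -0.0255  0.9994]
 [-0.6434  0.7648  0.0333]
 [-0.7653 -0.6437 -0.0001]]
shift cm [-0.0148 10.1812 -0.1309]
turn [0.0015 0.0011 0.0012] 0.1
turn [ 0.0019 -3.1404 -0.0023] 179.9
```

```bash
python3 -m handwheel '[0,3.5,-0.1,0,0,0,7.6, 0,7,-0.1,0,0,0,7.6, 0,10.2,-0.1,0,0,0,7.6, 0,10.2,-0.1,0,0,0,7.6, 0,10.2,-0.1,0,0,0,4.8, 0,10.2,-0.1,0,0,0,4.8, 0,10.2,-0.1,0,0,0,4.8, 0,10.2,-0.1,0,0,0,4.8, 0,10.2,-0.1,0,0,0,4.8]' 40
python3 - <<'E'
from h import *
st();snap('wrist','w7.png')
yaw=R.from_euler('z',1.8,degrees=True);a=np.radians(-40)
T=yaw.apply([0,np.sin(a),-np.cos(a)]);J=yaw.apply([1,0,0])
go([.5255,-.19,.12],axes(T,J))
E
```

```text
t: 8.98
tcp_pos: [0.5266, -0.1912, 0.0319]
tool_rot: [-0.252, 0.659, -0.233, 0.67]
force: [2.0, -0.2, 6.6]
finger_gap: 0.604
t 8.98 q [-0.8176  1.0103  1.4414  0.5395  1.4369 -1.1362] p [ 0.5266 -0.1912  0.0319] F [ 1.986  -0.1826  6.5576] gap 5.16
[[ 0.0231 -0.019   0.9996]
 [-0.6438  0.7647  0.0295]
 [-0.7649 -0.6442  0.0054]]
shift cm [-6.8211 -5.5832 -0.0587]
turn [-0.0062 -0.0018 -1.5694] 89.9
turn [ 2.2188  2.2218 -0.0087] 179.9
```

View pics/w7.png

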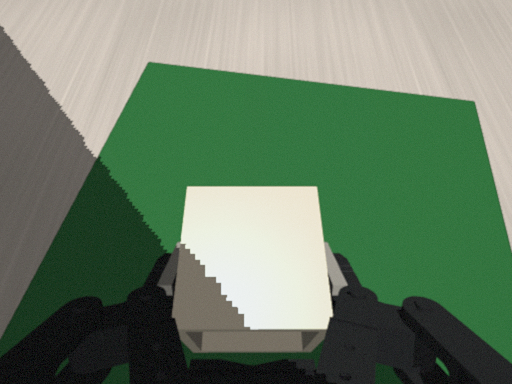

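```bash
python3 -m handwheel '[-2.3,-1.9,0,0,0,0,4.8, -5.5,-4.5,0,0,0,0,4.8, -6.8,-5.6,-0.1,0,0,-0.2,4.8, -6.8,-5.6,-0.1,0,0,-1.57,4.8, -6.8,-5.6,-0.1,0,0,-1.57,4.8, -6.8,-5.6,-0.1,0,0,-1.57,4.8, -6.8,-5.6,-0.1,0,0,-1.57,4.8, -6.8,-5.6,-0.1,0,0,-1.57,4.8, -6.8,-5.6,-0.1,0,0,-1.57,4.8, -6.8,-5.6,-0.1,0,0,-1.57,4.8]'
python3 - <<'E'
from h import *
st()
yaw=R.from_euler('z',1.8,degrees=True);a=np.radians(-40)
T=yaw.apply([0,np.sin(a),-np.cos(a)]);J=yaw.apply([1,0,0])
go([.5255,-.19,.06],axes(T,J))
E
```

```text
t: 9.87
tcp_pos: [0.525, -0.1908, 0.1197]
tool_rot: [0.538, -0.455, 0.528, -0.475]
force: [-0.5, 0.2, -2.3]
finger_gap: 0.606
t 9.87 q [-0.4905  0.6122  1.749  -0.1753  0.714  -0.3916] p [ 0.525  -0.1908  0.1197] F [-0.5266  0.2385 -2.3318] gap 5.17
[[ 0.0291  0.011   0.9995]
 [-0.9903 -0.1354  0.0304]
 [ 0.1356 -0.9907  0.007 ]]
shift cm [-0.8823  5.9024  0.01  ]
turn [-0.006  -0.0039 -0.5621] 32.2
turn [ 0.8703  3.0147 -0.0094] 179.8
```

```bash
python3 -m handwheel '[0,0,0,-0.006,0,-0.562,4.8, 0,0,0,-0.006,0,-0.562,4.8, -0.4,3,0,-0.006,0,-0.562,4.8, -0.6,4.5,0,-0.006,0,-0.562,4.8, -0.9,5.9,0,-0.006,0,-0.562,4.8, -0.9,5.9,0,-0.006,0,-0.562,4.8, -0.9,5.9,0,-0.006,0,-0.562,4.8, -0.9,5.9,0,-0.006,0,-0.562,4.8]'
python3 - <<'E'
from h import *
st()
s=snap('wrist','w8.png')
yaw=R.from_euler('z',1.8,degrees=True);a=np.radians(-40)
T=yaw.apply([0,np.sin(a),-np.cos(a)]);J=yaw.apply([1,0,0])
go([.5255,-.19,.033],axes(T,J))
E
```

```text
t: 10.53
tcp_pos: [0.5236, -0.1863, 0.0558]
tool_rot: [0.646, -0.292, 0.632, -0.311]
force: [-1.0, 0.4, -1.5]
finger_gap: 0.604
t 10.53 q [-0.2317  0.8261  1.8471 -1.249   0.7054  0.8209] p [ 0.5236 -0.1863  0.0558] F [-0.9967  0.3574 -1.5324] gap 5.16
[[ 0.0292  0.0152  0.9995]
 [-0.7714 -0.6356  0.0322]
 [ 0.6357 -0.7719 -0.0068]]
shift cm [-1.2987  2.0294  0.1624]
turn [ 0.005   0.0031 -0.0098] 0.7
turn [-0.0154 -3.1384 -0.0079] 179.8
```

View pics/w8.png

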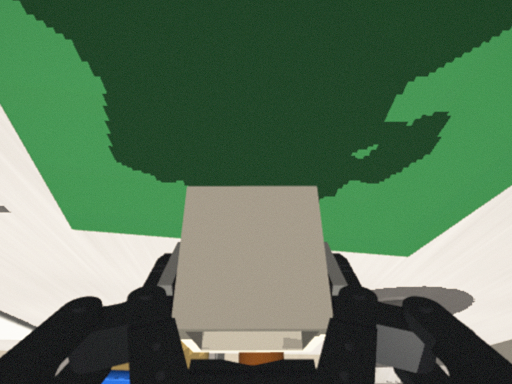

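```bash
python3 -m handwheel '[-0.8,1,0,0.005,0.003,-0.01,4.8, -1.2,1.5,0,0.005,0.003,-0.01,4.8, -1.3,1.65,0,0.005,0.003,-0.01,4.8, -1.3,1.65,0,0.005,0.003,-0.01,4.8]'
python3 - <<'E'
from h import *
st()
E
```

```text
t: 10.92
tcp_pos: [0.5243, -0.1895, 0.0376]
tool_rot: [0.644, -0.289, 0.638, -0.308]
force: [-0.7, -0.8, -1.8]
finger_gap: 0.601
t 10.92 q [-0.2338  0.8658  1.8475 -1.313   0.6984  0.9026] p [ 0.5243 -0.1895  0.0376] F [-0.7224 -0.834  -1.8101] gap 5.14
[[ 0.0194  0.0203  0.9996]
 [-0.7646 -0.6439  0.0279]
 [ 0.6443 -0.7648  0.003 ]]
```

```bash
python3 -m handwheel '[-0.15,0.2,0,0,0,0,4.8, -0.3,0.38,0,0,0,0,4.8, -0.3,0.38,0,0,0,0,4.8]'
python3 -m handwheel '[-0.06,0.08,0,0,0,0,4.8, -0.06,0.08,0,0,0,0,4.8]'

```

```text
t: 11.17
tcp_pos: [0.5246, -0.1892, 0.0329]
tool_rot: [0.644, -0.288, 0.638, -0.308]
force: [-0.0, 0.1, -1.2]
finger_gap: 0.602
t: 11.33
tcp_pos: [0.5245, -0.1891, 0.0328]
tool_rot: [0.645, -0.287, 0.638, -0.307]
force: [0.0, 1.5, 3.8]
finger_gap: 0.601
```

Contact at 3.8 N, so I'll release, back off along the tool axis and look.

```bash
python3 -m handwheel '[0,0,0,0,0,0,7.6, 0,0,0,0,0,0,7.6, 0,0,0,0,0,0,7.6, 0,0,0,0,0,0,7.6, 0,-3,0,0,0,0,7.6, 0,-7,0,0,0,0,7.6, 0,-11,0,0,0,0.1,7.6, 0,-14,0,0,0,0.5,7.6, 0,-14,0,0,0,0.7,7.6,0,-14,0,0,0,0.7,7.6]'
python3 - <<'E'
from h import *
st();s=snap('wrist','w9.png');snap('scene','s9.png')
P=pts(s);np.savez('/tmp/w9',P=P)
a=cv2.imread('pics/s9.png')[130:290,170:450]
cv2.imwrite('pics/c9.png',np.hstack([cv2.resize(a,(420,300)),cv2.resize(cv2.imread('pics/w9.png'),(380,300))]))
E
```

```text
t: 12.17
tcp_pos: [0.5222, -0.0967, 0.1407]
tool_rot: [0.575, -0.41, 0.563, -0.429]
force: [-0.1, -0.1, -0.3]
finger_gap: 0.893
t 12.17 q [-0.2425  0.5704  1.804  -0.4397  0.7311  0.0516] p [ 0.5222 -0.0967  0.1407] F [-0.1317 -0.0733 -0.3467] gap 7.63
[[ 0.0287  0.0111  0.9995]
 [-0.9548 -0.2955  0.0307]
 [ 0.2957 -0.9553  0.0021]]
```

View pics/c9.png

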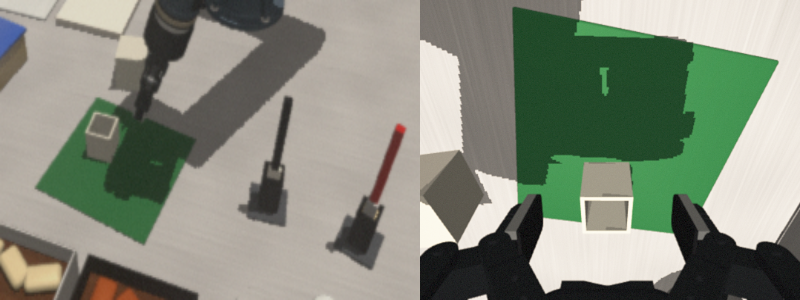

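The pot stands mouth up on the mat, at scene crop (102,130). I'll rise and go look at the brush.

```bash
python3 - <<'E'
from h import *
P=np.load('/tmp/w9.npz')['P']
k=(np.abs(P[...,0]-.525)<.05)&(np.abs(P[...,1]+.19)<.05)&(P[...,2]>.05)&(P[...,2]<.065)
print(cv2.minAreaRect((P[k][:,:2]*1000).astype(np.float32)),np.median(P[k][:,2]))
go([.52,-.05,.36],axes([0,0,-1],[1,0,0]))
go([.53,.22,.36],axes([0,0,-1],[1,0,0]))
E
```

```text
((524.3501586914062, -191.1374053955078), (52.11304473876953, 53.81536102294922), 1.621620774269104) 0.0567152533776928
shift cm [  1.7443 -22.4876  -0.056 ]
turn [-0.0056  0.0216  0.3051] 17.5
turn [ 0.4742 -3.0838  0.0088] 178.8
shift cm [-23.9818 -30.588    1.5416]
turn [-0.0056  0.0216  0.3051] 17.5
turn [ 0.4742 -3.0838  0.0088] 178.8
```

```bash
python3 -m handwheel '[0.5,-6,0,0,0.02,0.3,8.5, 1,-12,0,0,0.02,0.305,8.5, 1.7,-22.5,0,0,0.02,0.305,8.5, 1.7,-22.5,0,0,0.02,0.305,8.5, 1.7,-22.5,0,0,0.02,0.305,8.5, 1.7,-22.5,0,0,0.02,0.305,8.5]'
python3 -m handwheel '[-27,0,1,0,0,0,8.5, -27,0,1,0,0,0,8.5, -27,0,1,0,0,0,8.5, -27,0,1,0,0,0,8.5, -27,0,1,0,0,0,8.5, -27,0,1,0,0,0,8.5, -27,0,1,0,0,0,8.5, -27,0,1,0,0,0,8.5]'
python3 - <<'E'
from h import *
st();s=snap('wrist','w10.png');s2=snap('top','t10.png')
E
```

```text
t: 12.77
tcp_pos: [0.5201, -0.0481, 0.361]
tool_rot: [0.502, -0.498, 0.501, -0.5]
force: [1.1, -0.3, -0.1]
finger_gap: 0.988
t: 13.43
tcp_pos: [0.5269, 0.2261, 0.3559]
tool_rot: [0.504, -0.498, 0.498, -0.501]
force: [-0.3, 0.0, 0.1]
finger_gap: 0.992
t 13.43 q [ 0.2116  0.3525  1.4204 -0.0023  1.373   0.203 ] p [0.5269 0.2261 0.3559] F [-0.3085  0.005   0.1473] gap 8.47
[[ 0.009  -0.0037  1.    ]
 [-1.     -0.0031  0.009 ]
 [ 0.0031 -1.     -0.0037]]
```

View pics/w10.png

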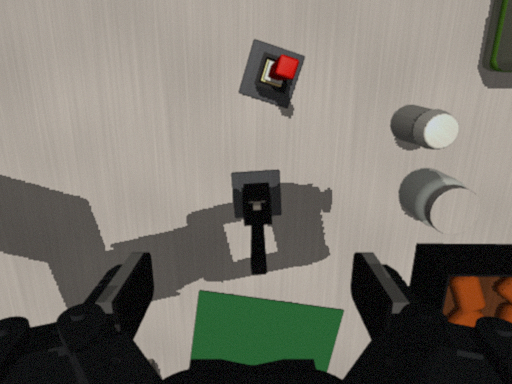

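View pics/t10.png

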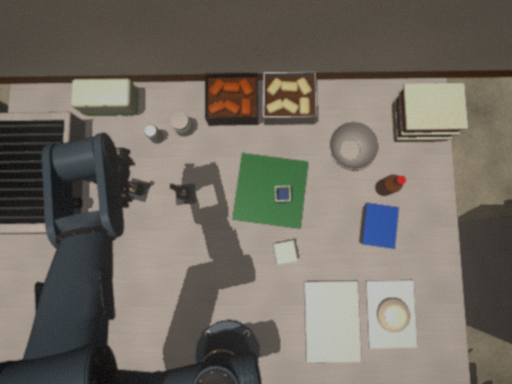

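The top view shows the blue inner floor at (283,194), so the pot is mouth up. In the wrist view the red handle top is at (287,68), its steel foot around (272,73), and the scraper is at (258,230). Now I'll measure the brush position and yaw.

```bash
python3 - <<'E'
from h import *
s=snap('wrist');P=pts(s);f=s['frame'].astype(int)
red=((f[...,0]>120)&(f[...,1]<60)&(f[...,2]<60)).astype(np.uint8); red[:40]=0;red[100:]=0;red[:,:240]=0;red[:,320:]=0
c=max(cv2.findContours(red,0,1)[0],key=cv2.contourArea)[:,0]
x=ray(s,c,.23);print('top',cv2.minAreaRect((x[:,:2]*1000).astype(np.float32)),np.nanmedian(P[red>0][:,2]),len(c))
x=P[(red>0)];b=x[x[:,2]>.224];print('top pts',len(b),np.median(b,0),b.min(0),b.max(0))
# foot: dark grey low
dark=(f.max(2)<110).astype(np.uint8);w=np.zeros_like(dark);w[30:125,230:315]=1;dark&=w;dark|=red
c=max(cv2.findContours(dark,0,1)[0],key=cv2.contourArea)[:,0]
foot=(P[...,2]>.003)&(P[...,2]<.02)&(dark>0)
print('foot z',np.median(P[foot][:,2]),foot.sum())
r=cv2.minAreaRect((P[foot][:,:2]*1000).astype(np.float32));print('foot',r)
sl=(P[...,2]>.07)&(P[...,2]<.082)&(w>0)
print('sleeve',cv2.minAreaRect((P[sl][:,:2]*1000).astype(np.float32)),sl.sum())
cv2.imwrite('pics/c10.png',cv2.resize(cv2.cvtColor(s['frame'],4)[25:135,220:330],(550,550),interpolation=2))
E
```

```text
top ((549.35400390625, 312.86712646484375), (12.94993782043457, 13.018253326416016), 73.08765411376953) 0.22913903689507692 68
top pts 365 [0.5496 0.3125 0.2292] [0.542  0.3054 0.2272] [0.557  0.3203 0.2311]
foot z 0.005434518211416305 1695
foot ((549.2249755859375, 312.2840881347656), (69.4297866821289, 68.9756088256836), 73.06232452392578)
sleeve ((549.0814819335938, 312.2479553222656), (35.765892028808594, 36.02738571166992), 73.37591552734375) 346
```

View pics/c10.png

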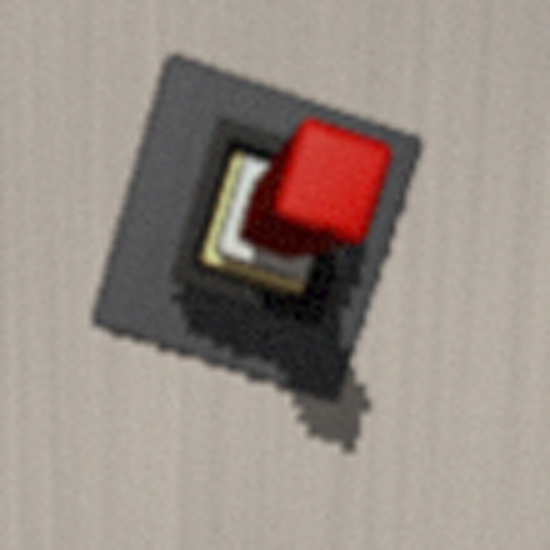

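```bash
python3 - <<'E'
from h import *
P=np.load('/tmp/top.npz')['P']
k=(P[...,1]>.42)&(P[...,0]>.35)&(P[...,0]<.8)
for y in np.arange(.42,.7,.04):
    m=k&(abs(P[...,1]-y)<.02); print(round(y,2),np.nanpercentile(P[m][:,2],[5,50,99]))
a=np.radians(60);J=np.array([.9563,-.2924,0]);d=np.array([-.2924,-.9563,0])
T=np.sin(a)*d+[0,0,-np.cos(a)]
c=np.array([.549,.3125,.175])
go(c-T*.11,axes(T,J)); print(c-T*.11)
go(c-T*.11+[0,0,.15],axes(T,J))
E
```

```text
0.42 [-0.0052 -0.0004  0.0062]
0.46 [-0.0053 -0.0003  0.0063]
0.5 [-0.0036  0.0536  0.1233]
0.54 [-0.0009  0.1225  0.1348]
0.58 [-0.0006  0.1234  0.1354]
0.62 [-0.0003  0.1234  0.1351]
0.66 [-0.0005  0.1234  0.1356]
shift cm [-18.2008  12.579    5.0743]
turn [-0.1557  0.2755 -1.0351] 62.0
turn [-1.4305 -2.4887  0.2151] 164.9
[0.5769 0.4036 0.23  ]
shift cm [-18.1512  -2.4209   5.0243]
turn [-0.1557  0.2755 -1.0351] 62.0
turn [-1.4305 -2.4887  0.2151] 164.9
```

```bash
python3 -m handwheel '[-18.2,-2.4,5,-0.156,0.276,-1.035,5, -18.2,-2.4,5,-0.156,0.276,-1.035,5, -18.2,-2.4,5,-0.156,0.276,-1.035,5, -18.2,-2.4,5,-0.156,0.276,-1.035,5, -18.2,-2.4,5,-0.156,0.276,-1.035,5, -18.2,-2.4,5,-0.156,0.276,-1.035,5, -18.2,-2.4,5,-0.156,0.276,-1.035,5, -18.2,-2.4,5,-0.156,0.276,-1.035,5, -18.2,-2.4,5,-0.156,0.276,-1.035,5, -18.2,-2.4,5,-0.156,0.276,-1.035,5]'
python3 - <<'E'
from h import *
st()
a=np.radians(60);J=np.array([.9563,-.2924,0]);d=np.array([-.2924,-.9563,0])
T=np.sin(a)*d+[0,0,-np.cos(a)]
c=np.array([.549,.3125,.175])
go(c-T*.11,axes(T,J))
E
```

```text
t: 14.42
tcp_pos: [0.5782, 0.404, 0.3754]
tool_rot: [0.65, -0.281, 0.702, -0.077]
force: [1.1, 0.6, -1.1]
finger_gap: 0.585
t 14.42 q [ 0.6524  1.0189  0.4382 -0.8874  2.434   0.4792] p [0.5782 0.404  0.3754] F [ 1.0562  0.6001 -1.0529] gap 4.99
[[-0.1433 -0.257   0.9557]
 [-0.4728 -0.8306 -0.2943]
 [ 0.8695 -0.494  -0.0024]]
shift cm [-12.6058   7.2455  -0.0781]
turn [0.0029 0.0011 0.0069] 0.4
turn [ 0.0108 -3.1404 -0.0045] 179.9
```

```bash
python3 -m handwheel '[-4,2.3,0,0,0,0.007,5, -8,4.6,0,0,0,0.007,5, -12.6,7.2,-0.1,0,0,0.007,5, -12.6,7.2,-0.1,0,0,0.007,5, -12.6,7.2,-0.1,0,0,0.007,5, -12.6,7.2,-0.1,0,0,0.007,5, -12.6,7.2,-0.1,0,0,0.007,5]'
python3 - <<'E'
from h import *
st();snap('wrist','w11.png');snap('scene','s11.png')
a=cv2.imread('pics/s11.png')[130:290,300:512]
cv2.imwrite('pics/c11.png',np.hstack([cv2.resize(a,(400,300)),cv2.resize(cv2.imread('pics/w11.png'),(400,300))]))
a=np.radians(60);J=np.array([.9563,-.2924,0]);d=np.array([-.2924,-.9563,0])
T=np.sin(a)*d+[0,0,-np.cos(a)]
c=np.array([.549,.3125,.175])
go(c+T*.002,axes(T,J))
E
```

```text
t: 15.0
tcp_pos: [0.578, 0.4057, 0.2402]
tool_rot: [0.644, -0.287, 0.704, -0.085]
force: [0.1, 0.2, 0.5]
finger_gap: 0.583
t 15.0 q [ 0.6531  1.1001  0.5825 -0.7052  2.2596  0.7284] p [0.578  0.4057 0.2402] F [0.0602 0.1929 0.535 ] gap 4.98
[[-0.1556 -0.2496  0.9558]
 [-0.4892 -0.8211 -0.2941]
 [ 0.8582 -0.5133  0.0056]]
shift cm [-0.5915 12.0136 -0.0542]
turn [-0.0024 -0.0059 -0.0172] 1.1
turn [ 0.027   3.1356 -0.0038] 179.7
```

View pics/c11.png

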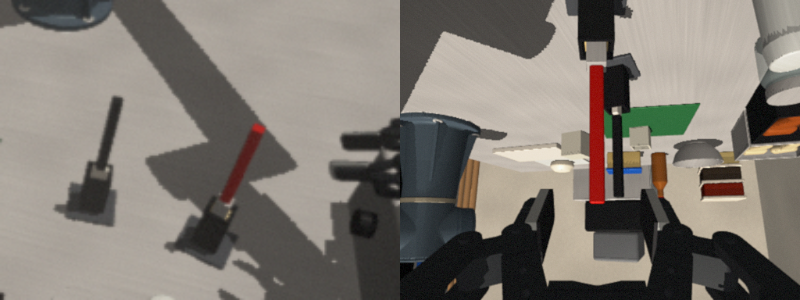

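The handle (crop column 597) lies midway between the fingers (around 601), so I'll advance and grip.

```bash
python3 -m handwheel '[-0.3,4,0,0,-0.006,-0.017,5, -0.6,8,0,0,-0.006,-0.017,5, -0.6,12,0,0,-0.006,-0.017,5, -0.6,12,0,0,-0.006,-0.017,5, -0.6,12,0,0,-0.006,-0.017,5]'
python3 - <<'E'
from h import *
st();snap('wrist','w12.png')
a=np.radians(60);J=np.array([.9563,-.2924,0]);d=np.array([-.2924,-.9563,0])
T=np.sin(a)*d+[0,0,-np.cos(a)]
c=np.array([.549,.3125,.175])
go(c+T*.002,axes(T,J))
E
```

```text
t: 15.52
tcp_pos: [0.5468, 0.3083, 0.1716]
tool_rot: [0.651, -0.28, 0.701, -0.078]
force: [0.3, 0.7, 0.2]
finger_gap: 0.58
t 15.52 q [ 0.583   1.0323  0.9658 -0.6503  1.9895  0.8787] p [0.5468 0.3083 0.1716] F [0.3211 0.7441 0.2326] gap 4.95
[[-0.1392 -0.2559  0.9566]
 [-0.4733 -0.8314 -0.2913]
 [ 0.8698 -0.4933 -0.0054]]
shift cm [ 0.081  -0.1112 -0.0211]
turn [-0.0015  0.0022  0.0031] 0.2
turn [ 0.0049 -3.1394  0.0023] 179.9
```

View pics/w12.png

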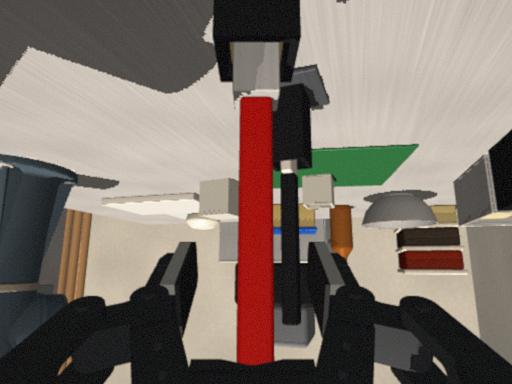

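```bash
python3 -m handwheel '[0.1,0,0,0,0,0,1, 0.1,0,0,0,0,0,1, 0.1,0,0,0,0,0,1, 0.1,0,0,0,0,0,1, 0.1,0,0,0,0,0,1, 0.1,0,0,0,0,0,1, 0.1,0,0,0,0,0,1, 0.1,0,0,0,0,0,1]' 60
python3 - <<'E'
from h import *
st();snap('wrist','w13.png')
R0=R.from_quat(manip.sense()['tool_rot']);print('up12',R0.inv().apply([0,0,12]))
E
```

```text
t: 16.23
tcp_pos: [0.5485, 0.3107, 0.1731]
tool_rot: [0.65, -0.28, 0.703, -0.08]
force: [2.9, 1.9, 5.6]
finger_gap: 0.152
t 16.23 q [ 0.5853  1.0315  0.9597 -0.6518  1.9897  0.8785] p [0.5485 0.3107 0.1731] F [2.8652 1.9198 5.6474] gap 1.3
[[-0.1434 -0.2504  0.9575]
 [-0.4759 -0.8308 -0.2885]
 [ 0.8677 -0.497  -0.0001]]
up12 [10.4128 -5.9644 -0.0012]
```

View pics/w13.png

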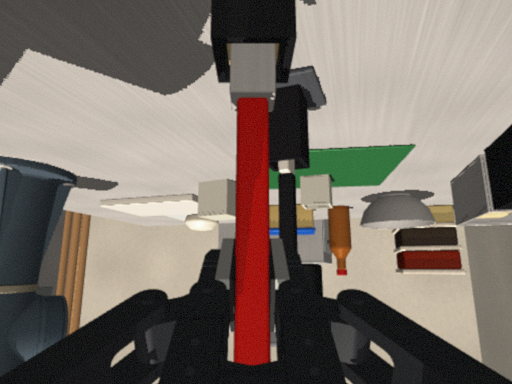

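```bash
python3 -m handwheel '[1.3,-0.75,0,0,0,0,1, 2.6,-1.5,0,0,0,0,1, 4.3,-2.5,0,0,0,0,1, 6,-3.5,0,0,0,0,1, 7.8,-4.5,0,0,0,0,1, 9.5,-5.5,0,0,0,0,1, 10.4,-6,0,0,0,0,1, 11.3,-6.5,0,0,0,0,1, 11.3,-6.5,0,0,0,0,1]'
python3 - <<'E'
from h import *
st();snap('wrist','w14.png');snap('scene','s14.png')
a=cv2.imread('pics/s14.png')[100:290,300:512]
cv2.imwrite('pics/c14.png',np.hstack([cv2.resize(a,(400,360)),cv2.resize(cv2.imread('pics/w14.png'),(400,300+60))]))
# level: rotate so up->d
J=np.array([.9563,-.2924,0]);d=np.array([-.2924,-.9563,0]);
a=np.radians(60)
T=-np.cos(a)*d+[0,0,-np.sin(a)]
go([.50,.25,.30],axes(T,J))
E
```

```text
t: 17.03
tcp_pos: [0.5485, 0.3104, 0.3049]
tool_rot: [0.649, -0.28, 0.702, -0.08]
force: [-0.5, 0.9, -0.2]
finger_gap: 0.151
t 17.03 q [ 0.5846  0.8947  0.8991 -0.7181  2.1422  0.7373] p [0.5485 0.3104 0.3049] F [-0.5194  0.9498 -0.1953] gap 1.29
[[-0.1439 -0.2513  0.9572]
 [-0.4769 -0.8299 -0.2896]
 [ 0.8671 -0.4981 -0.0004]]
shift cm [ 3.3757  6.3015 -2.8539]
turn [0.0034 0.0048 1.5758] 90.3
turn [ 2.2239 -2.2129 -0.0048] 179.8
```

View pics/c14.png

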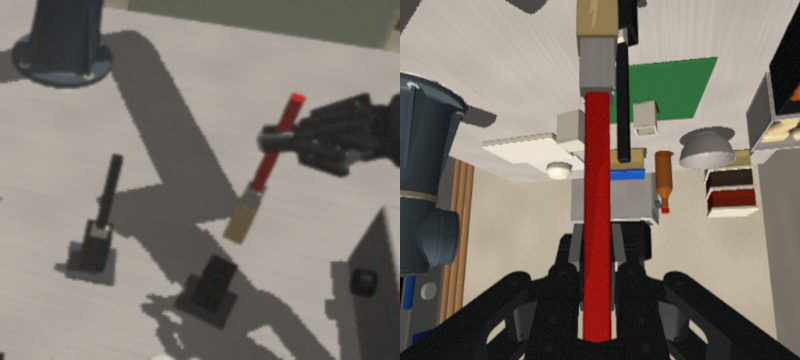

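The brush is out: the pale bristles are visible at crop (238,222), above the empty sleeve at (210,290). Next I'll turn it level.

```bash
python3 -m handwheel '[2.6,-1.5,0,0,0,1.575,1, 2.6,-1.5,0,0,0,1.575,1, 2.6,-1.5,0,0,0,1.575,1, 2.6,-1.5,0,0,0,1.575,1, 2.6,-1.5,0,0,0,1.575,1, 2.6,-1.5,0,0,0,1.575,1, 2.6,-1.5,0,0,0,1.575,1, 2.6,-1.5,0,0,0,1.575,1, 2.6,-1.5,0,0,0,1.575,1, 2.6,-1.5,0,0,0,1.575,1]'
python3 - <<'E'
from h import *
st()
J=np.array([.9563,-.2924,0]);d=np.array([-.2924,-.9563,0]);
a=np.radians(60)
T=-np.cos(a)*d+[0,0,-np.sin(a)]
go([.549,.31,.33],axes(T,J))
E
```

```text
t: 17.97
tcp_pos: [0.5477, 0.3101, 0.3314]
tool_rot: [-0.363, 0.609, -0.521, 0.476]
force: [0.2, -0.2, -1.6]
finger_gap: 0.15
t 17.97 q [0.2593 0.4027 1.4245 0.1853 1.2163 0.4975] p [0.5477 0.3101 0.3314] F [ 0.194  -0.1996 -1.5995] gap 1.28
[[-0.2845  0.0543  0.9571]
 [-0.9375  0.1932 -0.2896]
 [-0.2006 -0.9797 -0.0041]]
shift cm [0.0067 0.1441 0.125 ]
turn [0.0049 0.0013 0.3216] 18.4
turn [ 0.5028 -3.0997 -0.0076] 179.9
```

```bash
python3 -m handwheel '[0,0,0,0,0,0.32,1, 0,0,0,0,0,0.32,1, 0,0,0,0,0,0.32,1, 0,0,0,0,0,0.32,1]'
python3 - <<'E'
from h import *
st()
J=np.array([.9563,-.2924,0]);d=np.array([-.2924,-.9563,0]);
a=np.radians(60)
T=-np.cos(a)*d+[0,0,-np.sin(a)]
go(np.array([.524,-.190,.33])+.135*d+.002*T,axes(T,J))
E
```

```text
t: 18.3
tcp_pos: [0.546, 0.3077, 0.3286]
tool_rot: [-0.264, 0.66, -0.44, 0.548]
force: [-0.2, 0.1, -2.3]
finger_gap: 0.154
t 18.3 q [0.1241 0.3579 1.598  0.5527 1.0411 0.1738] p [0.546  0.3077 0.3286] F [-0.1666  0.0717 -2.3089] gap 1.32
[[-0.2596  0.1348  0.9563]
 [-0.831   0.4734 -0.2923]
 [-0.492  -0.8705 -0.0109]]
shift cm [ 53.6058 -30.4204  12.4395]
turn [ 0.0095 -0.0053  0.0091] 0.8
turn [-0.0143  3.1362  0.0149] 179.7
```

```bash
python3 -m handwheel '[2,-1.1,0.5,0,0,0,1, 4.5,-2.5,1,0,0,0,1, 7,-4,1.6,0,0,0,1, 10,-5.7,2.3,0,0,0,1, 13,-7.4,3,0,0,0,1, 16,-9.1,3.7,0,0,0,1, 19,-10.8,4.4,0,0,0,1, 22,-12.5,5.1,0,0,0,1, 24.5,-13.9,5.7,0,0,0,1, 26,-14.8,6,0,0,0,1]'
python3 -m handwheel '[2,-1.1,0.5,0,0,0,1, 4.5,-2.5,1,0,0,0,1, 7,-4,1.6,0,0,0,1, 10,-5.7,2.3,0,0,0,1, 13,-7.4,3,0,0,0,1, 16,-9.1,3.7,0,0,0,1, 19,-10.8,4.4,0,0,0,1, 22,-12.5,5.1,0,0,0,1, 25,-14.2,5.8,0,0,0,1, 27.6,-15.6,6.4,0,0,0,1]'
python3 - <<'E'
from h import *
st();snap('scene','s15.png')
J=np.array([.9563,-.2924,0]);d=np.array([-.2924,-.9563,0]);
a=np.radians(60)
T=-np.cos(a)*d+[0,0,-np.sin(a)]
go(np.array([.524,-.190,.26])+.135*d+.002*T,axes(T,J))
E
```

```text
t: 19.13
tcp_pos: [0.5194, 0.0035, 0.3308]
tool_rot: [-0.264, 0.658, -0.441, 0.55]
force: [-0.0, -0.3, -1.1]
finger_gap: 0.152
t: 19.97
tcp_pos: [0.4886, -0.3179, 0.3295]
tool_rot: [-0.264, 0.659, -0.44, 0.55]
force: [0.6, 1.3, -0.9]
finger_gap: 0.15
t 19.97 q [-0.9606  0.4998  1.3495  0.3943  1.6291 -0.7094] p [ 0.4886 -0.3179  0.3295] F [ 0.5507  1.3312 -0.9345] gap 1.28
[[-0.2554  0.137   0.9571]
 [-0.8319  0.4733 -0.2897]
 [-0.4927 -0.8702 -0.007 ]]
shift cm [ 3.007   6.3495 -0.4923]
turn [ 0.0029 -0.0043  0.0144] 0.9
turn [-0.0225  3.1372  0.0046] 179.8
```

View pics/s15.png

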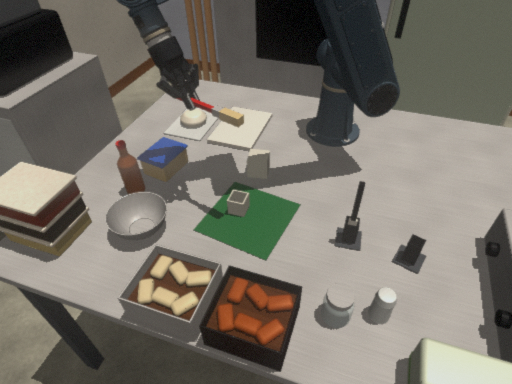

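The brush is held level, with bristles at (232,117) and the pot mouth up at (238,203). I'll measure the brush line and the pot before descending.

```bash
cat >> h.py <<'E'
def brush(n):
    s=snap(n);P=pts(s);t=manip.sense()['tcp_pos'];f=s['frame'].astype(int)
    near=(np.linalg.norm(P-t,axis=-1)<.19)&(np.abs(P[...,2]-t[2])<.05)
    red=near&(f[...,0]>2*f[...,1]+20)&(f[...,0]>2*f[...,2]+20)
    br=near&(f[...,0]>90)&(f[...,0]-f[...,2]>35)&(f[...,1]>f[...,0]*.65)
    for nm,m in (('red',red),('bristle',br)):
        if m.sum()>5:
            q=P[m];c=q.mean(0);u=np.linalg.svd(q-c)[2][0];print(n,nm,m.sum(),'c',c,'min',q.min(0),'max',q.max(0),'dir',u*np.sign(u[1]))
    return s,P
def pot(n):
    s=snap(n);P=pts(s)
    k=(np.abs(P[...,0]-.525)<.05)&(np.abs(P[...,1]+.19)<.05)&(P[...,2]>.048)&(P[...,2]<.068)
    if k.sum()>10: print(n,'pot',cv2.minAreaRect((P[k][:,:2]*1000).astype(np.float32)),np.median(P[k][:,2]),k.sum())
E
python3 - <<'E'
from h import *
brush('scene');brush('top');pot('scene');pot('top');st()
E
```

```text
scene red 76 c [ 0.5003 -0.2904  0.3365] min [ 0.4834 -0.3263  0.3346] max [ 0.5158 -0.2572  0.3386] dir [ 0.3462  0.938  -0.0144]
scene bristle 198 c [ 0.5296 -0.1987  0.3373] min [ 0.4804 -0.3717  0.3183] max [ 0.5491 -0.1652  0.343 ] dir [0.2839 0.9589 0.0013]
top red 164 c [ 0.4951 -0.297   0.3377] min [ 0.4774 -0.3467  0.3284] max [ 0.5119 -0.2517  0.371 ] dir [ 0.2703  0.9612 -0.0541]
top bristle 243 c [ 0.5245 -0.2014  0.3396] min [ 0.48   -0.3178  0.3173] max [ 0.5467 -0.164   0.3491] dir [0.2717 0.9623 0.0151]
scene pot ((524.0736694335938, -190.29757690429688), (56.58372497558594, 52.47892761230469), 0.7810529470443726) 0.056051522190478036 153
top pot ((524.8911743164062, -193.27500915527344), (52.4340934753418, 52.43657302856445), 2.584552049636841) 0.05756400482962214 70
t 20.22 q [-0.9583  0.4977  1.3543  0.3971  1.6279 -0.7093] p [ 0.4888 -0.3148  0.3296] F [ 0.0639 -0.0402 -0.324 ] gap 1.31
[[-0.254   0.1375  0.9574]
 [-0.8308  0.4759 -0.2887]
 [-0.4953 -0.8687 -0.0066]]
```

```bash
python3 - <<'E'
from h import *
R0=R.from_quat(manip.sense()['tool_rot']);print(R0.inv().apply([-.25,-.45,-17.1]))
E
```

```text
[ 8.907  14.6062  0.0041]
```

```bash
python3 -m handwheel '[1,1.6,0,0,0,0,1, 2.2,3.6,0,0,0,0,1, 3.4,5.6,0,0,0,0,1, 4.6,7.6,0,0,0,0,1, 5.8,9.5,0,0,0,0,1, 7,11.5,0,0,0,0,1, 8,13.1,0,0,0,0,1, 8.6,14.1,0,0,0,0,1, 8.9,14.6,0,0,0,0,1, 8.9,14.6,0,0,0,0,1]'
python3 -m handwheel '[0,0,0,0,0,0,1, 0,0,0,0,0,0,1, 0,0,0,0,0,0,1, 0,0,0,0,0,0,1]'
python3 - <<'E'
from h import *
st();brush('scene');brush('top');pot('scene');snap('scene','s16.png');snap('top','t16.png')
a=cv2.imread('pics/s16.png')[60:280,100:380];b=cv2.imread('pics/t16.png')[110:290,210:420]
cv2.imwrite('pics/c16.png',np.hstack([cv2.resize(a,(400,314)),cv2.resize(b,(366,314))]))
E
```

```text
t: 21.05
tcp_pos: [0.4867, -0.3187, 0.1587]
tool_rot: [-0.263, 0.659, -0.439, 0.552]
force: [-0.0, -0.1, -0.2]
finger_gap: 0.147
t: 21.38
tcp_pos: [0.487, -0.3205, 0.1605]
tool_rot: [-0.263, 0.657, -0.441, 0.552]
force: [-1.0, 0.4, -0.9]
finger_gap: 0.155
t 21.38 q [-0.9665  0.6949  1.5024  0.41    1.3084 -0.8539] p [ 0.487  -0.3205  0.1605] F [-1.0371  0.3882 -0.8864] gap 1.32
[[-0.2524  0.1411  0.9573]
 [-0.8321  0.4732 -0.2892]
 [-0.4938 -0.8696 -0.002 ]]
scene red 31 c [ 0.5049 -0.2674  0.1688] min [ 0.4967 -0.2829  0.166 ] max [ 0.5121 -0.2517  0.1717] dir [0.2852 0.9583 0.0187]
scene bristle 209 c [ 0.5298 -0.1908  0.1694] min [ 0.4892 -0.2935  0.1501] max [ 0.5474 -0.1615  0.1764] dir [ 0.311   0.9481 -0.0658]
top red 27 c [ 0.486  -0.3226  0.1687] min [ 0.4807 -0.3385  0.1637] max [ 0.4939 -0.3082  0.1732] dir [ 0.259   0.959  -0.1152]
top bristle 154 c [ 0.5249 -0.1942  0.1725] min [ 0.5092 -0.2253  0.1512] max [ 0.5413 -0.1638  0.1784] dir [ 0.2365  0.9716 -0.0046]
scene pot ((526.059814453125, -190.40625), (54.9747428894043, 52.1953239440918), 1.4893238544464111) 0.05584903889161102 157
```

View pics/c16.png

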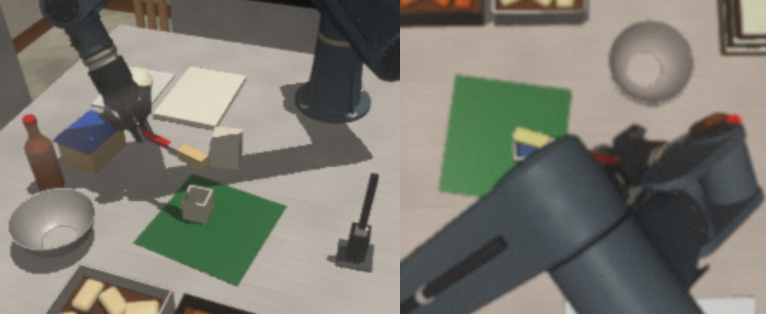

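The scene half shows the bristles (195,157) above the pot (197,205); the top half shows the bristles at (530,143), over the mouth. I'll let it settle, check that it is still, and hand in.

```bash
python3 -m handwheel '[0,0,0,0,0,0,1, 0,0,0,0,0,0,1, 0,0,0,0,0,0,1, 0,0,0,0,0,0,1, 0,0,0,0,0,0,1, 0,0,0,0,0,0,1]'
python3 - <<'E'
from h import *
s=manip.sense();print(s['t'],s['tcp_pos'],abs(s['qd']).max());brush('scene');print(manip.sign_off())
E
```

```text
t: 22.13
tcp_pos: [0.4867, -0.3201, 0.1595]
tool_rot: [-0.263, 0.658, -0.44, 0.552]
force: [-0.1, -0.3, 0.0]
finger_gap: 0.152
22.1333 [ 0.4867 -0.3201  0.1595] 0.0016314286856922964
scene red 35 c [ 0.5049 -0.2669  0.1677] min [ 0.4968 -0.286   0.1658] max [ 0.513  -0.2505  0.171 ] dir [ 0.2609  0.9653 -0.0094]
scene bristle 203 c [ 0.5295 -0.1892  0.1686] min [ 0.49   -0.2902  0.15  ] max [ 0.5465 -0.1611  0.1749] dir [ 0.2977  0.951  -0.0833]
the job is handed in; nothing more can be done
None
```

The job is done and handed in at 22 s of the 72 s allowed. I turned the small pot over in two 90° tilted grasps and set it mouth up on the mat. I then drew the red-handled brush from its holder, levelled it, and held it over the pot.

**Last checks:**
- **Pot:** it stands mouth up near (0.525, -0.191), with its blue floor visible from above and its rim at about z 0.058.
- **Brush:** the bristle centre is near (0.526, -0.192), z about 0.161. That puts the bristles' middle about 10 cm above the rim and their underside about 9 cm.
- **Still and gripped:** the brush is still held at 60 N and the arm is still, with joint speeds below 0.002 rad/s.
- **Everything else:** the other objects looked unmoved in the last pictures; I did not measure them again.

**Disagreements between readings:**
- **Level:** the handle fits were level to about 1° in the scene view. The top view gave about 7° from only 27 points, and the bristle fits gave 4–5° from stray pixels, so I relied on the handle fit and the tool angle.
- **Pot position:** the scene and top views differed by about 3 mm.

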